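# Feed a witness coupon into the laser marking station

### The arm

A 6-joint arm with a two-finger parallel gripper is mounted at the origin on the work surface. World frame = base frame: x ahead of the robot, y to its left, z up, the work surface at z = 0. Lengths are in m, angles in degrees, forces in N, time in s.
With the tool pointing down it reaches from about 0.4 to 0.825 m from the base axis. Payload 7 kg.
Tool frame: the origin (TCP) lies between the finger pads; the fingertips stand 19 mm ahead of it and the grasp point (between the pads) is the TCP; z points along the fingers, y is the line along which they close (so a half turn about z gives the same grasp; the last joint's range is limited). The gripper opens to 88 mm and grips with 3 to 60 N. Pads are 19 mm wide; open, the fingers measure 130 mm over their backs; the gripper's body (78 mm by 193 mm) begins 47 mm behind the grasp point.
Start: joints at [16.507, 20.546, 0.682, 0, -70.136, -16.507], TCP at [0.675, -0, 0.246] pointing down, gripper open.
Joint ranges: [-176.03, 176.03], [-82.01, 121.73], [-58.28, 71.71], [-173.87, 95.51], [-174.79, -0.11], [-173.66, 173.66]. Speed limits (degrees/s): [136.94, 136.94, 172.46, 180, 180, 180].

### API

Orientations are given as [roll, pitch, yaw] about the fixed x, y, z axes, in that order (R = Rz(yaw) Ry(pitch) Rx(roll)).
In Python, from plant import get_obs, snapshot, close_job, spot_in, spot_point gives the robot as it stands.
- The arm moves only by the tool play_rows, never from a script. Its argument "plan" is a list of rows, each a list of 6 numbers: the shift along the tool's x, y, z in cm, then the turn, a rotation vector about the tool's x, y, z in degrees. A call has 1 to 20 rows; each row shifts and turns the commanded pose from where the row before left it, along the tool's axes as they then stand; what a row does not reach is not made up. A row lasts 1/12 s, in which the tool goes at most 41.7 mm and 7.16 degrees, less where a joint would pass 70% of its speed; a pose out of reach is approached as far as the arm can. A call is refused whole if a number of a shift passes 4.17 or a number of a turn 7.16, either way. A call with a gripper value outside its range is refused whole. "grip" is the finger opening in cm, from 0 to 8.76, set as the call begins (left out, the last holds). The fingers move at their own pace and stop on an object; the grip force is fixed at half the most. Time passes only in rows, so rows that do not move let the fingers close. It gives the time, the measured TCP pose, the force, the opening and the grip force at its end, in the units of the state.
- get_obs(): the state, without advancing time (a new reading comes with each control period).
- snapshot(name): name is "scene" or "side" or "wrist"; returns a dict with "frame" (420x560x3 uint8, red, green, blue), "fx", "fy", "cx", "cy" (pixels), "position" and "attitude" of the camera in the world. Camera axes: x right, y down, z forward; pixel columns grow to the right and rows downward; lengths in m; the calibration is good to about 2 mm. A picture is of the moment at which its call begins. There is no depth.
- close_job(): hands the job in; it is judged then, once.
Trained networks look in the newest picture that a camera, given by its name, has taken for a name from the list of things; names that differ only in an ending like _2 or _b are one class to them, and where a whole thing is asked for, a point or a joint stands for the part that bears it (a point fixed in the world has none). Each returns a list of dicts, best first, with "score" (0 to 1); they miss things now and then, are a little off and sometimes report something else, mostly with a low value. They report only what shows in the picture. A call takes as long as a camera call.
- spot_in(camera, thing): "position" ([x, y, z] in m, in world coordinates, good to about 4 mm: the middle of the surface that is visible of it).
- spot_point(camera, thing): "position" ([x, y, z] in m, in world coordinates, good to about 4 mm: a listed point, or the origin of a listed thing).
The state is a dict: "clock": time; "joint_pos": joint angles; "qvel": joint speeds; "tau": joint torques, N m; "tool_pos": TCP position; "orientation": TCP orientation; "force": force on the tool from outside, world axes, zero at the start; "moment": the same for the moment, N m; "opening": finger opening in m; "gripper_force": force on a finger pad.
Only numpy, scipy, OpenCV 4.12 (cv2) and the standard library are available. Lean on these libraries where they do the work, as an engineer would, in place of code of your own. Each camera call takes 0.05 s, during which the arm holds its last target. There are 200 camera calls.

### The job

The blank blue test coupon lying on the infeed of the laser marking station has to go in for marking. With the orange-handled push stick, feed it through the narrow guide channel, past the sprung side roller, and press it firmly home against the end stop under the amber guard for half a second, so that the pin in the stop is pushed in; the printed resin is brittle, so never push harder than about 20 N and keep the gripper off the coupon. Then leave it there, lay the stick back in its rest as it was, and leave the other things on the bench as they are.

Things in the scene. Friction and masses are not known exactly. Their poses are not given: they have to be found in the camera images.
- station: Laser coupon marking station, fixed to the bench. Origin on the bench straight under the throat, where the parallel channel begins; +x is the feed direction, +z up. Aluminium base plate 300 x 110, top 30 above the bench, from x = -100 (start of the open infeed) to x = 200.
- throat (a point): Centre of the channel floor at the throat (station x = 0, y = 0, 30 above the bench). Channel: two steel fences 8 high, 18.5 apart, from x = 0 to 158. Before it two lead-in rails, 8 high, flare out by 25 degrees each, from the throat back to x = -42.
- guard_slot (a point): Middle of the top edge of the opening in the front panel of the clear amber guard (station x = 10, 58 above the bench); the opening is 26 wide. The guard covers x = 8 to 151, y = -49 to 49, up to 97 above the bench.
- head_top (a point): Centre of the top of the grey marking head, 62 square, 225 above the bench, over station x = 64 to 126. Its post at x = 176, y = 36 is 240 high.
- roller_spot (a point): Innermost point of the white sprung side roller, at station x = 66; it stands 4 into the channel from the +y fence. The coupon must push it aside: a bump, then a steady drag of about 3 to 8 N while the coupon slides past, so a rise of force here is not yet the stop. It keeps the coupon in place when the stick is withdrawn.
- stop_holder: Dark bracket of the end stop, origin on the base plate at station x = 170, same axes as the station. It carries a steel rod with a black knob outside and the stop block, 16 wide, 12 high, inside the channel. The block is clamped rigidly, its face anywhere from 80 to 115 past the throat, set anew each time and not measured: find it by feel, as a firm rise of force over the roller's drag.
- present (a joint): Sprung brass part-present pin in the stop's face: 0 when free, standing 3 out of the face; 0.003 (m) when pushed in flush by the coupon's front end, that is when the coupon is home on the stop. It takes less than 1 N.
- coupon: Blank blue printed resin coupon 60 (x) x 16 (y) x 10 (z), about 14 g. Origin at the centre of its underside, +x its leading end. It starts flat on the infeed in front of the throat, somewhat off-centre and turned.
- coupon_front (a point): centre of the coupon's leading end face
- coupon_tail (a point): centre of the coupon's rear end face, where the stick pushes
- stick: Push stick 240 long, about 80 g, flat underside. Origin at the centre of the underside; +x towards the pushing tip. Blade x = -20 to 120: white, 12 wide, 12 high, square end. Handle x = -120 to -20: orange, 16 wide, 26 high. Balance point near x = -37. Carry its underside 3 to 5 above the channel floor to push the coupon squarely.
- stick_tip (a point): centre of the stick's square pushing end (x = 120, 6 above its underside)
- stick_grip (a point): middle of the handle, good place to grip across the 16 width (x = -60, 13 above the underside)
- rest: Grey rest for the stick, fixed to the bench: plate 225 x 60 x 6, two notched supports 12 thick at x = -104 (notch 25 wide, handle) and x = 70 (notch 21 wide, blade); notch floors 26, cheek tops 38 above the bench. Origin on the bench under its centre; the stick lies with its origin over the rest's origin and its +x along the rest's +x.
- tray: White open sorting tray 130 x 100 x 22, three lanes, holding marked coupons. Leave alone. Origin at the centre of its underside.
- marked_a: Blue coupon 60 x 16 x 10 with a black mark, already done, lying in the tray. Leave alone. Origin at the centre of its underside.
- marked_b: White coupon 60 x 16 x 10 with a black mark, already done, lying in the tray. Leave alone. Origin at the centre of its underside.
- skull: White 3D-printed skull vault model, a pale open ring 166 across and 85 high with brow and cheekbones. Leave alone. Origin at the centre of its underside.
- implant: Blue 3D-printed cranial implant plate, a shallow dish 100 across and 24 high. Leave alone. Origin at the centre of its underside.
- bottle: Clear laboratory bottle with blue cap, 72 across, 160 high. Leave alone. Origin at the centre of its underside.
- caliper: Digital caliper lying flat, 200 long, 14 high. Leave alone. Origin at the centre of its underside.
- dish: White specimen dish, 90 across, 18 high. Leave alone. Origin at the centre of its underside.

How it is judged (in metres and radians):
On the way, in this order (a step that is already met when the one before it is completed fails the run):
1. the push stick is lifted out of its rest (z of stick in the frame of rest above 0.04 m), for 0.1 s.
2. the stick's tip has driven the whole coupon in past the throat (x of coupon_tail in the frame of station above 0.005 m and x of stick_tip in the frame of station above 0 m), for 0.05 s.
3. the coupon is pressed squarely home on the stop (over 3 N on the stop and its pin for 0.3 s) (contact force between coupon and stop_holder above 3 N and value of joint present above 0.0015 m and x of coupon_front in the frame of station between 0.076 and 0.119 m and y of coupon in the frame of station between -0.003 and 0.003 m and angle between the x axis of coupon and the x axis of station, either way round below 0.06 rad and angle between coupon's own z axis and vertical below 0.05 rad), for 0.3 s.
At the end, for the whole second after the job is handed in: The coupon lies flat in the channel, home on the stop with the pin pushed in (within 1.5 mm of flush), 3 mm from the centreline at most, straight to 0.06 rad; the stick lies still in both notches of its rest, tip as at the start, within 20 mm lengthwise and 8 mm sideways, level to 0.08 rad (value of joint present above 0.0015 m and x of coupon_front in the frame of station between 0.076 and 0.119 m and y of coupon in the frame of station between -0.003 and 0.003 m and angle between the x axis of coupon and the x axis of station, either way round below 0.06 rad and angle between coupon's own z axis and vertical below 0.05 rad and x of stick in the frame of rest between -0.02 and 0.02 m and y of stick in the frame of rest between -0.008 and 0.008 m and z of stick in the frame of rest between 0.022 and 0.029 m and x of stick_tip in the frame of rest above 0.09 m and angle between stick's own z axis and vertical below 0.08 rad and linear speed of each of stick, coupon below 0.02 m/s); the robot touches nothing.
It fails at once if the stick pushes the coupon with more than 22 N (contact force between stick and coupon above 22 N).
It fails at once if the gripper or arm touches the coupon (contact force between any of the fingers, the arm and coupon above 0.3 N).
It fails at once if a bystander is shifted by more than 15 mm (distance of any of tray, marked_a, marked_b, skull, implant, bottle, caliper, dish from where it was at the start of the episode above 0.015 m).
It also fails if it takes over 72 s, if anything falls off the work surface, if the arm or the gripper's body presses on something with over 40 N, if the wrist force passes 120 N, or if a joint passes its speed limit or range.

## Working session

There is one attempt and no reset: what is moved stays moved. The work goes in short steps, Python scripts to look and compute and a tool call to move; the robot and the scene stay as the last step left them, time stands still between calls to the robot, and variables do not carry over. Pictures are saved under pics/ and viewed, at most 10 in all, crops included, and the job is handed in when it is done.

Besides the shell and the picture viewer there is one more tool, called after "Emit:" by a JSON object that holds its "api" and its "payload". play_rows: Moves the arm, as the interface text tells. Its arguments: {"type":"object","properties":{"plan":{"type":"array","items":{"type":"array","items":{"type":"number"}}},"grip":{"type":"number"}},"required":["plan"]}

```bash
mkdir -p pics; cat > h.py <<'E'
import numpy as np, cv2
from plant import *
from scipy.spatial.transform import Rotation as R
def save(c,n):
    s=snapshot(c); cv2.imwrite(f'pics/{n}.png',s['frame'][:,:,::-1]); return s
def pts(c,names,f=spot_point,k=2):
    for n in names:
        print(c,n,[(np.round(d['position'],4).tolist(),round(d['score'],2)) for d in f(c,n)[:k]])
E
python3 - <<'E'
from h import *
for c in ('scene','side'):
    s=save(c,c+'1'); print(c,s['position'],s['attitude'],s['fx'],s['cx'],s['cy'])
    pts(c,['throat','guard_slot','head_top','stop_holder','station','coupon_front','coupon_tail','coupon','stick','stick_tip','stick_grip','rest','roller_spot'])
print(get_obs())
E
```

```text
scene [1.31542392 0.83894544 0.89054388] [-122.75162139    1.32176768  138.82637186] 464.25943124170624 279.49285056459667 218.8498268432996
scene throat [([0.4749, -0.0043, 0.0312], 0.58)]
scene guard_slot [([0.476, 0.0067, 0.0601], 0.84), ([0.6377, -0.1857, 0.0014], 0.63)]
scene head_top [([0.4871, 0.0874, 0.2257], 0.65), ([0.6619, 0.1442, 0.0007], 0.28)]
scene stop_holder [([0.4962, 0.1586, 0.0262], 0.58)]
scene station [([0.4739, -0.004, -0.001], 0.81)]
scene coupon_front [([0.4709, -0.0351, 0.0354], 0.42)]
scene coupon_tail [([0.4687, -0.0961, 0.0342], 0.47), ([0.4877, 0.0875, 0.2259], 0.42)]
scene coupon [([0.5922, -0.4557, 0.0012], 0.71), ([0.4689, -0.0667, 0.0318], 0.43)]
scene stick [([0.6417, -0.1825, 0.0284], 0.91)]
scene stick_tip [([0.6269, -0.0694, 0.0311], 0.65), ([0.6607, 0.1461, 0.0005], 0.27)]
scene stick_grip [([0.6492, -0.2456, 0.0438], 0.92), ([0.4755, 0.0579, 0.0322], 0.34)]
scene rest [([0.4648, -0.0939, 0.0359], 0.64), ([0.6418, -0.1831, 0.0004], 0.56)]
scene roller_spot [([0.4759, 0.0573, 0.0342], 0.92), ([0.6478, 0.3571, -0.0005], 0.44)]
side [-0.04121967 -0
[... 928 characters left out ...]
46], 0.64)]
{'clock': 1.4, 'joint_pos': array([ 1.65060008e+01,  2.05468850e+01,  6.81498921e-01, -1.41854015e-03,
       -7.01343482e+01, -1.65084871e+01]), 'qvel': array([-0.06599861,  0.04537409,  0.00221154,  0.05641189,  0.09389811,
        0.01210322]), 'tau': array([ 2.89279451e-04, -5.82380819e+01,  2.93294746e+01,  7.00247750e+00,
        1.24445994e-02, -2.24598188e-05]), 'tool_pos': array([ 6.74980290e-01, -1.99197721e-05,  2.45547351e-01]), 'orientation': array([ 1.79999876e+02,  1.35466330e-03, -9.00029684e+01]), 'force': array([ 0.19895997, -0.2452573 , -0.51426693]), 'moment': array([ 0.00979571,  0.08092278, -0.00396995]), 'gripper_force': 0.0, 'opening': 0.08753305074883956}
```

View pics/scene1.png

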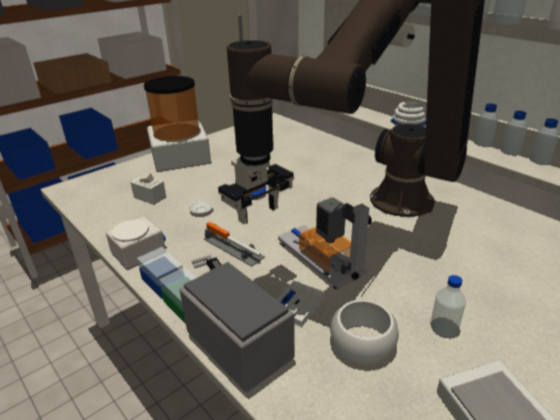

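View pics/side1.png

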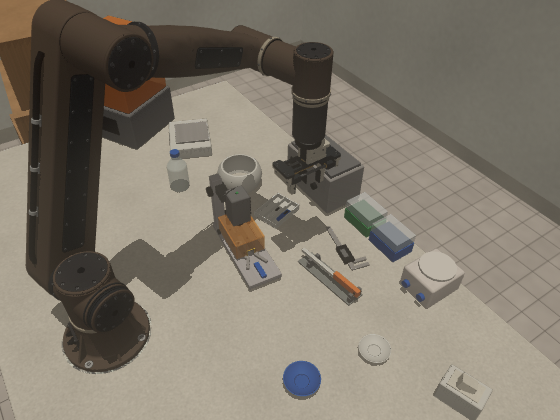

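The scene shows the stick at about (235,242) and the station at (330,240). In the side view the coupon is at (260,268) and the stick at (330,273). The network fixes from the two cameras agree with these. I'll move above the handle and take a wrist look.

Emit:
{"api": "play_rows", "payload": {"plan": [[2.0,0.2,0],[2.5,0.3,0.4],[2.5,0.3,0.6],[2.5,0.3,0.6],[2.5,0.3,0.6],[2.5,0.3,0.6],[2.5,0.3,0.6],[2.5,0.3,0.6],[2.5,0.3,0.6],[2.0,0,0.4],[0.5,0,0,0,0,-3.5],[0,0,0,0,0,-3.5],[0,0,0],[0,0,0]], "grip": 5}}

```text
schema error: expected 6 numbers
```

Emit:
{"api": "play_rows", "payload": {"plan": [[2.0,0.2,0,0,0,0],[2.5,0.3,0.4,0,0,0],[2.5,0.3,0.6,0,0,0],[2.5,0.3,0.6,0,0,0],[2.5,0.3,0.6,0,0,0],[2.5,0.3,0.6,0,0,0],[2.5,0.3,0.6,0,0,0],[2.5,0.3,0.6,0,0,0],[2.5,0.3,0.6,0,0,0],[2.0,0,0.4,0,0,0],[0.5,0,0,0,0,-3.5],[0,0,0,0,0,-3.5],[0,0,0,0,0,0],[0,0,0,0,0,0]], "grip": 5}}

```text
clock: 2.57
tool_pos: [0.6489, -0.2451, 0.1955]
orientation: [180.0, 0.0, -83.1]
force: [0.5, 0.4, -0.4]
opening: 0.0502
gripper_force: 0.0
```

```bash
cat >> h.py <<'E'
def tool(dw):
    o=get_obs(); return np.round(R.from_euler('xyz',o['orientation'],degrees=True).inv().apply(dw)*100,2)
def st():
    o=get_obs(); print(round(o['clock'],2),np.round(o['tool_pos'],4),np.round(o['orientation'],2),'F',np.round(o['force'],2),'op',round(o['opening'],4))
E
python3 - <<'E'
from h import *
st(); save('wrist','w1')
pts('wrist',['stick','stick_tip','stick_grip','rest','throat','guard_slot','coupon_front','coupon_tail','head_top'])
E
```

```text
2.57 [ 0.6489 -0.2451  0.1955] [179.99   0.   -83.12] F [ 0.46  0.39 -0.36] op 0.0502
wrist stick [([0.6418, -0.1895, 0.0267], 0.86)]
wrist stick_tip []
wrist stick_grip [([0.6479, -0.2437, 0.0429], 0.68), ([0.6416, -0.1884, 0.0273], 0.3)]
wrist rest [([0.6429, -0.1838, -0.0016], 0.79)]
wrist throat []
wrist guard_slot []
wrist coupon_front []
wrist coupon_tail []
wrist head_top []
```

View pics/w1.png

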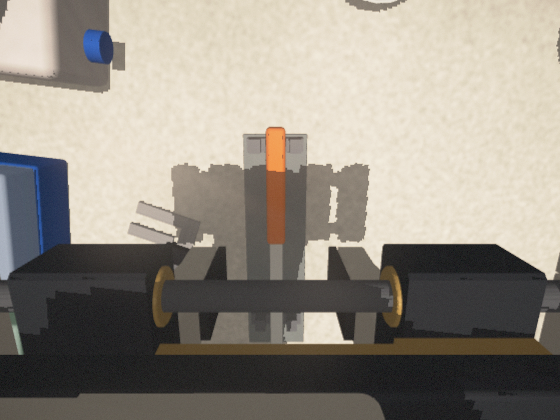

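The wrist view shows the orange handle from (276,128) to (276,243), parallel to the image axis and centred between the fingers at about columns 225 to 330. I'll measure its ends and heading from the pixels.

```bash
cat >> h.py <<'E'
def ray(s,u,v,z):
    d=R.from_euler('xyz',s['attitude'],degrees=True).apply([(u-s['cx'])/s['fx'],(v-s['cy'])/s['fy'],1]); p=np.array(s['position']); return p+d*(z-p[2])/d[2]
E
python3 - <<'E'
from h import *
s=save('wrist','w1b'); f=s['frame'].astype(int)
m=(f[...,0]>100)&(f[...,0]-f[...,2]>80)&(f[...,1]<130); m[250:]=0
v,u=np.nonzero(m); print(u.min(),u.max(),v.min(),v.max())
a=np.polyfit(v,u,1)
for vv in (v.min(),v.max()): print(vv,ray(s,np.polyval(a,vv),vv,.052))
E
```

```text
266 285 127 242
127 [ 0.65840186 -0.30682434  0.052     ]
242 [ 0.64608986 -0.20987055  0.052     ]
```

Emit:
{"api": "play_rows", "payload": {"plan": [[0.3,-0.1,1.5,0,0,0],[0,0,2,0,0,0],[0,0,2,0,0,0],[0,0,2,0,0,0],[0,0,2,0,0,0],[0,0,2,0,0,0],[0,0,2,0,0,0],[0,0,1.5,0,0,0],[0,0,0.6,0,0,0],[0,0,0,0,0,0]]}}

```text
clock: 3.95
tool_pos: [0.6493, -0.2477, 0.0377]
orientation: [179.8, 0.0, -83.0]
force: [0.5, 0.4, 0.6]
opening: 0.0501
gripper_force: 0.0
```

Emit:
{"api": "play_rows", "payload": {"plan": [[0,0,0,0,0,0],[0,0,0,0,0,0],[0,0,0,0,0,0],[0,0,0,0,0,0],[0,0,0,0,0,0],[0,0,0,0,0,0],[0,0,0,0,0,0],[0,0,0,0,0,0]], "grip": 0.5}}

```text
clock: 4.62
tool_pos: [0.6505, -0.2479, 0.0401]
orientation: [-180.0, -0.0, -83.0]
force: [-1.1, 0.8, 4.2]
opening: 0.0159
gripper_force: 30.0
```

Emit:
{"api": "play_rows", "payload": {"plan": [[0,0,-0.4,0,0,0],[0,0,-0.8,0,0,0],[0,0,-1.4,0,0,0],[0,0,-2.5,0,0,0],[0,0,-2.5,0,0,0],[0,0,-2.5,0,0,0],[0,0,-2.5,0,0,0],[0,0,-2.5,0,0,0],[0,0,-2.5,0,0,0],[0,0,-2.5,0,0,0],[0,0,-2.5,0,0,0],[0,0,-2.4,0,0,0]]}}

```text
clock: 5.62
tool_pos: [0.65, -0.2478, 0.2917]
orientation: [-180.0, -0.0, -83.0]
force: [0.5, 0.2, 0.1]
opening: 0.0161
gripper_force: 30.0
```

Emit:
{"api": "play_rows", "payload": {"plan": [[-1.4,0.36,0,0,0,0],[-2.8,0.72,0,0,0,0],[-2.8,0.72,0,0,0,0],[-2.8,0.72,0,0,0,0],[-2.8,0.72,0,0,0,0],[-2.8,0.72,0,0,0,0],[-2.8,0.72,0,0,0,0],[-2.8,0.72,0,0,0,0],[-2.8,0.72,0,0,0,0],[-2.8,0.72,0,0,0,0],[-1.4,0.36,0,0,0,0],[0,0,0,0,0,0],[0,0,0,0,0,0],[0,0,0,0,0,0]]}}

```text
clock: 6.78
tool_pos: [0.5447, 0.0211, 0.2898]
orientation: [-180.0, -0.0, -83.0]
force: [0.6, 0.8, -1.3]
opening: 0.0159
gripper_force: 30.0
```

```bash
python3 - <<'E'
from h import *
st(); s=save('wrist','w2'); print(s['position'],s['attitude'])
pts('wrist',['station','throat','guard_slot','coupon_front','coupon_tail','coupon','head_top','stop_holder','rest','roller_spot'])
snapshot('side');snapshot('scene')
for c in('side','scene'): pts(c,['stick_tip','stick_grip','stick','implant'])
E
```

```text
6.78 [0.5447 0.0211 0.2898] [-179.98   -0.    -82.98] F [ 0.65  0.77 -1.3 ] op 0.0159
[ 0.55442139 -0.05216811  0.42972286] [ 1.64383601e+02  2.09582329e-02 -1.72923574e+02]
wrist station [([0.476, 0.0007, 0.0038], 0.8)]
wrist throat [([0.4726, -0.0082, 0.0314], 0.87), ([0.4687, -0.0387, 0.036], 0.66)]
wrist guard_slot [([0.4787, 0.0035, 0.0549], 0.7)]
wrist coupon_front [([0.4706, -0.0371, 0.0381], 0.66)]
wrist coupon_tail [([0.4614, -0.0968, 0.04], 0.73)]
wrist coupon [([0.4692, -0.0635, 0.0311], 0.86)]
wrist head_top []
wrist stop_holder [([0.4638, -0.0976, 0.0349], 0.18)]
wrist rest []
wrist roller_spot []
side stick_tip [([0.6459, -0.1831, 0.0013], 0.63)]
side stick_grip [([0.5429, 0.0202, 0.2925], 0.59)]
side stick [([0.5391, 0.0803, 0.2751], 0.53)]
side implant [([0.3732, -0.4192, -0.0016], 0.97)]
scene stick_tip [([0.5216, 0.2017, 0.2808], 0.81)]
scene stick_grip [([0.543, 0.0229, 0.2929], 0.91), ([0.4733, -0.0011, 0.0305], 0.58)]
scene stick [([0.5384, 0.0841, 0.2759], 0.84)]
scene implant [([0.4945, 0.1587, 0.0292], 0.67), ([0.371, -0.4195, 0.0002], 0.6)]
```

View pics/w2.png

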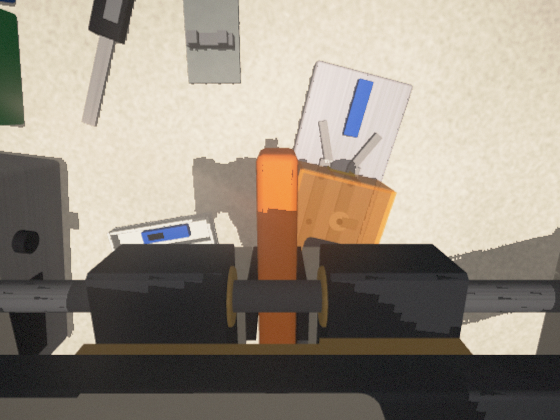

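The wrist view shows the infeed plate with rear corners at (319,62) and (411,86). The blue coupon runs from (364,80) to (350,136), the rails end at (323,122) and (379,136), and the guard starts near row 165. I'll enlarge it for exact pixels.

```bash
python3 - <<'E'
from h import *
f=cv2.imread('pics/w2.png')[55:205,285:425]
cv2.imwrite('pics/w2c.png',cv2.resize(f,None,fx=4,fy=4,interpolation=cv2.INTER_CUBIC))
E
```

```text
(no output)
```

View pics/w2c.png

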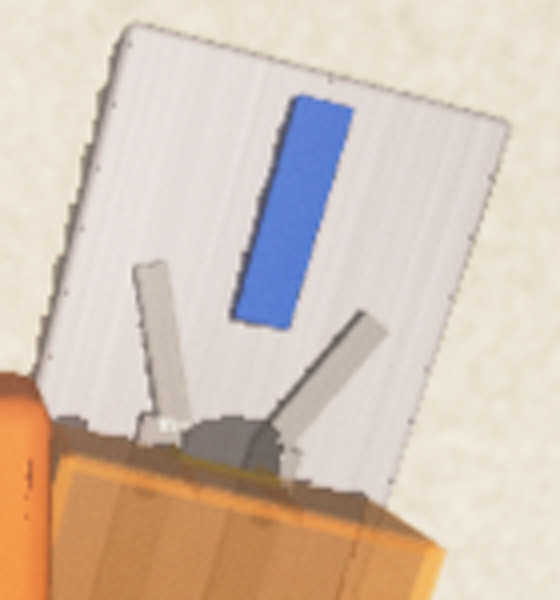

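```bash
python3 - <<'E'
from h import *
s=snapshot('wrist')
p=lambda u,v,z: ray(s,285+(u+.5)/4-.5,55+(v+.5)/4-.5,z)[:2]
A,B,C,D=p(131,23,.03),p(512,121,.03),p(42,372,.03),p(391,498,.03)
ang=lambda a,b: np.degrees(np.arctan2(b[1]-a[1],b[0]-a[0]))
print('w',np.linalg.norm(A-B),'rear perp',ang(B,A),'left',ang(A,C),'right',ang(B,D))
r=[p(165,262,.038),p(188,425,.038),p(362,312,.038),p(270,425,.038)]
print('rails',ang(r[0],r[1]),ang(r[2],r[3]), r)
for yaw in (82,83,84):
    x=np.array([np.cos(np.radians(yaw)),np.sin(np.radians(yaw))]); print(yaw,'throat from rear',(A+B)/2+.1*x,'railstart mid',(r[0]+r[2])/2+.042*x)
c=[p(*q,.04) for q in ((295,95),(353,105),(290,328),(232,318))]
print('tail',(c[0]+c[1])/2,'front',(c[2]+c[3])/2,'ang',ang(c[0]+c[1],c[2]+c[3]),np.linalg.norm(c[0]+c[1]-c[2]-c[3])/2,np.linalg.norm(c[0]-c[1]))
E
```

```text
w 0.10729520380936644 rear perp -6.2547678934381725 left 83.37580058471829 right 83.86308564465885
rails 107.47787983070799 59.96962495312189 [array([ 0.50010024, -0.05041864]), array([ 0.48648864, -0.00718997]), array([ 0.44394594, -0.04389252]), array([ 0.46351727, -0.01003544])]
82 throat from rear [ 0.47854294 -0.0055036 ] railstart mid [ 0.47786836 -0.00556432]
83 throat from rear [ 0.47681257 -0.00527579] railstart mid [ 0.4771416  -0.00546864]
84 throat from rear [ 0.47507848 -0.00507822] railstart mid [ 0.47641328 -0.00538566]
tail [ 0.4653537  -0.09653902] front [ 0.47151673 -0.03760231] ang 84.03025743410188 0.05925807067362132 0.015691143125823984
```

Emit:
{"api": "play_rows", "payload": {"plan": [[1.2,0.55,0,0,0,0],[2.45,1.15,0,0,0,0],[2.45,1.15,0,0,0,0],[2.45,1.15,0,0,0,0],[2.45,1.15,0,0,0,0],[2.45,1.15,0,0,0,0],[2.45,1.15,0,0,0,0],[2.45,1.15,0,0,0,0],[2.45,1.15,0,0,0,0],[2.45,1.15,0,0,0,0],[2.45,1.15,0,0,0,0],[2.45,1.15,0,0,0,0],[1.25,0.6,0,0,0,0],[0,0,0,0,0,3.4],[0,0,0,0,0,3.4],[0,0,0,0,0,3.4],[0,0,0,0,0,3.3],[0,0,0,0,0,0]]}}

```text
clock: 9.38
tool_pos: [0.4431, -0.2878, 0.2896]
orientation: [180.0, -0.0, -96.7]
force: [0.1, -0.1, -0.7]
opening: 0.0159
gripper_force: 30.0
```

Emit:
{"api": "play_rows", "payload": {"plan": [[0,0,1.5,0,0,0],[0,0,2.5,0,0,0],[0,0,2.5,0,0,0],[0,0,2.5,0,0,0],[0,0,2.5,0,0,0],[0,0,2.5,0,0,0],[0,0,2.5,0,0,0],[0,0,1.5,0,0,0],[0,0,1,0,0,0],[0,0,0,0,0,0],[0,0,0,0,0,0]]}}

```text
clock: 10.3
tool_pos: [0.4437, -0.2876, 0.0998]
orientation: [180.0, -0.0, -96.4]
force: [-0.2, 0.3, -0.5]
opening: 0.0158
gripper_force: 30.0
```

```bash
python3 - <<'E'
from h import *
st()
T=np.array([.4757,-.0048,0]); q=R.from_euler('z',83.6,degrees=True)
o=get_obs()
print('TCP in station',q.inv().apply(o['tool_pos']-T))
f=[]
for c in('side','scene'):
    s=save(c,c+'2'); pts(c,['stick_tip','stick_grip','coupon_tail'])
    a=ray  # crop
    cv2.imwrite(f'pics/{c}2c.png',0*s['frame'][:1,:1])
    f.append(cv2.resize(s['frame'][(210 if c=='side' else 180):(310 if c=='side' else 280),(200 if c=='side' else 230):(330 if c=='side' else 360)],None,fx=4,fy=4,interpolation=cv2.INTER_CUBIC)[:,:,::-1])
cv2.imwrite('pics/both2.png',cv2.resize(np.vstack(f),(390,600)))
E
```

```text
10.3 [ 0.4437 -0.2876  0.0998] [ 1.7998e+02 -2.0000e-02 -9.6440e+01] F [-0.24  0.3  -0.46] op 0.0158
TCP in station [-2.84609981e-01  2.60802344e-04  9.97931516e-02]
side stick_tip [([0.4638, -0.1046, 0.0926], 0.71)]
side stick_grip [([0.4439, -0.2871, 0.1001], 0.65), ([0.4699, -0.0379, 0.0393], 0.18)]
side coupon_tail [([0.462, -0.0963, 0.039], 0.5)]
scene stick_tip [([0.4632, -0.1092, 0.0909], 0.69)]
scene stick_grip [([0.4404, -0.2855, 0.1038], 0.61)]
scene coupon_tail [([0.4657, -0.0957, 0.0362], 0.5), ([0.6783, 0.1156, 0.0041], 0.21)]
```

View pics/both2.png

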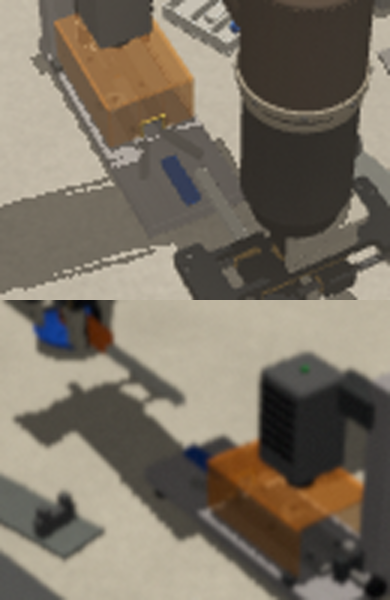

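Emit:
{"api": "play_rows", "payload": {"plan": [[0,0,1,0,0,0],[0,0,1.5,0,0,0],[0,0,1.2,0,0,0],[0,0,0.8,0,0,0],[0,0,0.5,0,0,0],[0,0,0.15,0,0,0],[0,0,0,0,0,0],[0,0,0,0,0,0]]}}

```text
clock: 11.37
tool_pos: [0.444, -0.2875, 0.0484]
orientation: [-180.0, -0.0, -96.5]
force: [-0.7, -0.7, -0.3]
opening: 0.0159
gripper_force: 30.0
```

Emit:
{"api": "play_rows", "payload": {"plan": [[-0.3,0,0,0,0,0],[-0.3,0,0,0,0,0],[-0.3,0,0,0,0,0],[-0.2,0,0,0,0,0],[-0.2,0,0,0,0,0],[-0.2,0,0,0,0,0],[-0.2,0,0,0,0,0],[-0.2,0,0,0,0,0],[-0.2,0,0,0,0,0],[-0.2,0,0,0,0,0],[-0.2,0,0,0,0,0],[-0.2,0,0,0,0,0],[0,0,0,0,0,0]]}}

```text
clock: 12.45
tool_pos: [0.4467, -0.2602, 0.048]
orientation: [180.0, 0.0, -96.5]
force: [0.4, 0.5, -1.2]
opening: 0.0157
gripper_force: 30.0
```

```bash
cat >> h.py <<'E'
T=np.array([.4757,-.0048,0]); q=R.from_euler('z',83.6,degrees=True)
def sta():
    o=get_obs(); print('TCP st',np.round(q.inv().apply(o['tool_pos']-T)*1000,1),'tip x',round(q.inv().apply(o['tool_pos']-T)[0]*1000+180,1),'F st',np.round(q.inv().apply(o['force']),2))
E
python3 - <<'E'
from h import *
st();sta()
for c in('side','scene'):
    s=snapshot(c); pts(c,['stick_tip','coupon_front','coupon_tail'])
E
```

```text
12.45 [ 0.4467 -0.2602  0.048 ] [180.     0.   -96.49] F [ 0.44  0.47 -1.22] op 0.0157
TCP st [-257.1    0.4   48. ] tip x -77.1 F st [ 0.51 -0.38 -1.22]
side stick_tip [([0.4656, -0.0788, 0.0429], 0.63)]
side coupon_front [([0.4741, -0.0211, 0.036], 0.61), ([0.45, 0.4647, 0.0], 0.4)]
side coupon_tail [([0.4636, -0.0806, 0.0347], 0.47)]
scene stick_tip [([0.6463, 0.3579, 0.0031], 0.66), ([0.4629, -0.084, 0.0393], 0.64)]
scene coupon_front [([0.4722, -0.0207, 0.0337], 0.39)]
scene coupon_tail [([0.6782, 0.1185, 0.0059], 0.73), ([0.4664, -0.0825, 0.0382], 0.65)]
```

Emit:
{"api": "play_rows", "payload": {"plan": [[-0.2,0,0,0,0,0],[-0.2,0,0,0,0,0],[-0.2,0,0,0,0,0],[-0.2,0,0,0,0,0],[-0.2,0,0,0,0,0],[-0.2,0,0,0,0,0],[-0.2,0,0,0,0,0],[-0.2,0,0,0,0,0],[-0.2,0,0,0,0,0],[-0.2,0,0,0,0,0]]}}

```text
clock: 13.68
tool_pos: [0.449, -0.2404, 0.0481]
orientation: [-180.0, 0.0, -96.5]
force: [0.1, 0.5, -1.3]
opening: 0.016
gripper_force: 30.0
```

Emit:
{"api": "play_rows", "payload": {"plan": [[-0.2,0,0,0,0,0],[-0.2,0,0,0,0,0],[-0.2,0,0,0,0,0],[-0.2,0,0,0,0,0],[-0.2,0,0,0,0,0],[-0.2,0,0,0,0,0],[-0.2,0,0,0,0,0],[-0.2,0,0,0,0,0],[-0.2,0,0,0,0,0],[-0.2,0,0,0,0,0]]}}

```text
clock: 14.52
tool_pos: [0.4512, -0.2206, 0.0481]
orientation: [180.0, -0.0, -96.5]
force: [-0.5, -0.5, -1.1]
opening: 0.0154
gripper_force: 30.0
```

```bash
python3 - <<'E'
from h import *
st();sta()
f=[]
for c,(v,u) in dict(side=(200,200),scene=(195,270)).items():
    s=snapshot(c); pts(c,['stick_tip','coupon_front','coupon_tail'])
    f.append(cv2.resize(s['frame'][v:v+80,u:u+100],None,fx=4,fy=4,interpolation=cv2.INTER_CUBIC)[:,:,::-1])
cv2.imwrite('pics/both3.png',cv2.resize(np.hstack(f),None,fx=1,fy=1))
E
```

```text
14.52 [ 0.4512 -0.2206  0.0481] [180.   -0.  -96.5] F [-0.51 -0.51 -1.07] op 0.0154
TCP st [-217.2    0.3   48.1] tip x -37.2 F st [-0.57  0.45 -1.07]
side stick_tip [([0.4685, -0.041, 0.0421], 0.79)]
side coupon_front []
side coupon_tail [([0.4707, -0.0422, 0.0376], 0.39), ([0.4719, -0.0029, 0.029], 0.34)]
scene stick_tip [([0.4678, -0.0431, 0.0382], 0.53), ([0.6446, 0.357, 0.0018], 0.23)]
scene coupon_front []
scene coupon_tail [([0.4704, -0.0433, 0.0397], 0.3)]
```

View pics/both3.png

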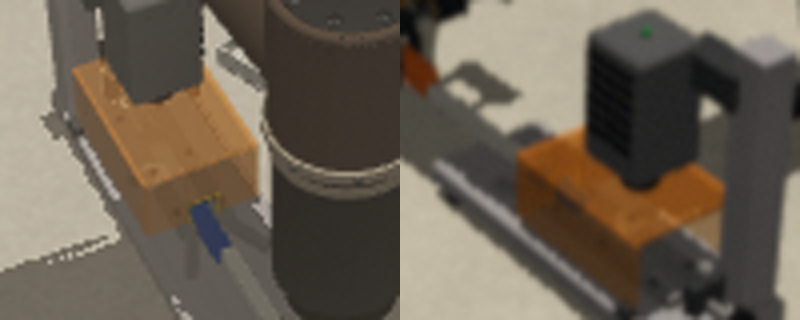

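The side crop shows the coupon in the guard slot at (207,215) with the white blade square behind it at (225,255). I'll continue up to the roller.

Emit:
{"api": "play_rows", "payload": {"plan": [[-0.2,-0.05,0,0,0,0],[-0.2,-0.05,0,0,0,0],[-0.2,0,0,0,0,0],[-0.2,0,0,0,0,0],[-0.2,0,0,0,0,0],[-0.2,0,0,0,0,0],[-0.2,0,0,0,0,0],[-0.2,0,0,0,0,0],[-0.2,0,0,0,0,0],[-0.2,0,0,0,0,0],[-0.2,0,0,0,0,0],[-0.2,0,0,0,0,0],[-0.2,0,0,0,0,0],[-0.2,0,0,0,0,0]]}}

```text
clock: 16.08
tool_pos: [0.4554, -0.1929, 0.0481]
orientation: [180.0, -0.0, -96.5]
force: [0.2, 0.3, -1.1]
opening: 0.0157
gripper_force: 30.0
```

Emit:
{"api": "play_rows", "payload": {"plan": [[-0.1,0,0,0,0,0],[-0.1,0,0,0,0,0],[-0.1,0,0,0,0,0],[-0.1,0,0,0,0,0],[-0.1,0,0,0,0,0],[-0.1,0,0,0,0,0]]}}

```text
clock: 16.58
tool_pos: [0.4561, -0.1871, 0.0481]
orientation: [-180.0, -0.0, -96.5]
force: [0.6, 0.5, -1.3]
opening: 0.0158
gripper_force: 30.0
```

Emit:
{"api": "play_rows", "payload": {"plan": [[-0.1,0,0,0,0,0],[-0.1,0,0,0,0,0],[-0.1,0,0,0,0,0],[-0.1,0,0,0,0,0]]}}

```text
clock: 16.92
tool_pos: [0.4565, -0.1834, 0.0482]
orientation: [-180.0, -0.0, -96.5]
force: [0.2, -5.3, -0.4]
opening: 0.0158
gripper_force: 30.0
```

Emit:
{"api": "play_rows", "payload": {"plan": [[-0.05,0,0,0,0,0],[-0.05,0,0,0,0,0],[-0.05,0,0,0,0,0]]}}

```text
clock: 17.17
tool_pos: [0.4566, -0.1818, 0.0481]
orientation: [180.0, -0.0, -96.5]
force: [-0.4, -4.4, -0.6]
opening: 0.0158
gripper_force: 30.0
```

Emit:
{"api": "play_rows", "payload": {"plan": [[-0.05,0,0,0,0,0],[-0.05,0,0,0,0,0],[-0.05,0,0,0,0,0]]}}

```text
clock: 17.42
tool_pos: [0.4568, -0.1801, 0.0481]
orientation: [180.0, -0.0, -96.5]
force: [-0.7, -3.1, -1.5]
opening: 0.016
gripper_force: 30.0
```

Emit:
{"api": "play_rows", "payload": {"plan": [[-0.05,0,0,0,0,0],[-0.05,0,0,0,0,0],[-0.05,0,0,0,0,0]]}}

```text
clock: 17.67
tool_pos: [0.457, -0.1786, 0.048]
orientation: [180.0, -0.0, -96.5]
force: [-0.2, -4.9, 0.3]
opening: 0.016
gripper_force: 30.0
```

Emit:
{"api": "play_rows", "payload": {"plan": [[-0.1,0,0,0,0,0],[-0.1,0,0,0,0,0],[-0.1,0,0,0,0,0],[-0.1,0,0,0,0,0],[-0.1,0,0,0,0,0]]}}

```text
clock: 18.08
tool_pos: [0.4577, -0.1736, 0.0481]
orientation: [-180.0, 0.0, -96.5]
force: [-0.2, -3.9, -0.7]
opening: 0.0159
gripper_force: 30.0
```

Emit:
{"api": "play_rows", "payload": {"plan": [[-0.1,0,0,0,0,0],[-0.1,0,0,0,0,0],[-0.1,0,0,0,0,0],[-0.1,0,0,0,0,0]]}}

```text
clock: 18.42
tool_pos: [0.4582, -0.1696, 0.0481]
orientation: [-180.0, 0.0, -96.5]
force: [-0.2, -3.7, -0.4]
opening: 0.0161
gripper_force: 30.0
```

Emit:
{"api": "play_rows", "payload": {"plan": [[-0.05,0,0,0,0,0],[-0.05,0,0,0,0,0],[-0.05,0,0,0,0,0],[-0.05,0,0,0,0,0],[-0.05,0,0,0,0,0],[-0.05,0,0,0,0,0]]}}

```text
clock: 18.92
tool_pos: [0.4584, -0.1667, 0.0481]
orientation: [-180.0, 0.0, -96.5]
force: [0.3, -4.4, -0.2]
opening: 0.0157
gripper_force: 30.0
```

```bash
python3 - <<'E'
from h import *
st();sta()
E
```

```text
18.92 [ 0.4584 -0.1667  0.0481] [-179.99    0.    -96.51] F [ 0.27 -4.35 -0.17] op 0.0157
TCP st [-162.8   -0.9   48.1] tip x 17.2 F st [-4.29 -0.76 -0.17]
```

```bash
python3 - <<'E'
from h import *
def proj(s,P):
    c=R.from_euler('xyz',s['attitude'],degrees=True).inv().apply(np.array(P)-s['position']); return s['fx']*c[0]/c[2]+s['cx'], s['fy']*c[1]/c[2]+s['cy']
f=[]
for c,(v,u) in dict(scene=(215,290),side=(205,205)).items():
    s=snapshot(c); pts(c,['present','stop_holder','coupon_front'])
    I=s['frame'][v:v+66,u:u+88].astype(float); I=(I-I.min())*255/(I.max()-I.min()); I=255*(I/255)**.6
    I=cv2.resize(I,None,fx=9,fy=9,interpolation=cv2.INTER_CUBIC).clip(0,255).astype(np.uint8)[:,:,::-1].copy()
    for x in (0,80,100,115,158):
        for y in ((-49,) if c=='scene' else (49,)):
            P=T+q.apply([x/1e3,y/1e3,.03]); a,b=proj(s,P); cv2.circle(I,(int((a-u+.5)*9),int((b-v+.5)*9)),3,(0,255,0),-1)
    for x in (80,100,115):
        a,b=proj(s,T+q.apply([x/1e3,0,.04])); print(c,x,'->',round((a-u+.5)*9),round((b-v+.5)*9))
    cv2.imwrite(f'pics/z_{c}.png',I)
E
```

```text
Traceback (most recent call last):
  File "h.py", line 8, in pts
    print(c,n,[(np.round(d['position'],4).tolist(),round(d['score'],2)) for d in f(c,n)[:k]])
                                                                                 ~^^^^^
ValueError: it knows: bottle, caliper, coupon, coupon_front, coupon_tail, dish, guard_slot, head_top, implant, marked, rest, roller_spot, skull, station, stick, stick_grip, stick_tip, stop_holder, throat, tray
```

```bash
python3 - <<'E'
from h import *
def proj(s,P):
    c=R.from_euler('xyz',s['attitude'],degrees=True).inv().apply(np.array(P)-s['position']); return s['fx']*c[0]/c[2]+s['cx'], s['fy']*c[1]/c[2]+s['cy']
for c,(v,u) in dict(scene=(215,290)).items():
    s=snapshot(c); pts(c,['stop_holder','coupon_front'])
    I=s['frame'][v:v+66,u:u+88].astype(float); I=(I-I.min())*255/(I.max()-I.min()); I=255*(I/255)**.6
    I=cv2.resize(I,None,fx=9,fy=9,interpolation=cv2.INTER_CUBIC).clip(0,255).astype(np.uint8)[:,:,::-1].copy()
    for x in (0,80,100,115,158):
        a,b=proj(s,T+q.apply([x/1e3,-.049,.03])); cv2.circle(I,(int((a-u+.5)*9),int((b-v+.5)*9)),3,(0,255,0),-1)
    for x in (75,80,100,115):
        a,b=proj(s,T+q.apply([x/1e3,0,.04])); print(c,x,'->',round((a-u+.5)*9),round((b-v+.5)*9))
    cv2.imwrite(f'pics/z_{c}.png',I)
E
```

```text
scene stop_holder []
scene coupon_front [([0.4874, 0.0855, 0.2261], 0.53)]
scene 75 -> 323 347
scene 80 -> 332 354
scene 100 -> 371 383
scene 115 -> 400 406
```

View pics/z_scene.png

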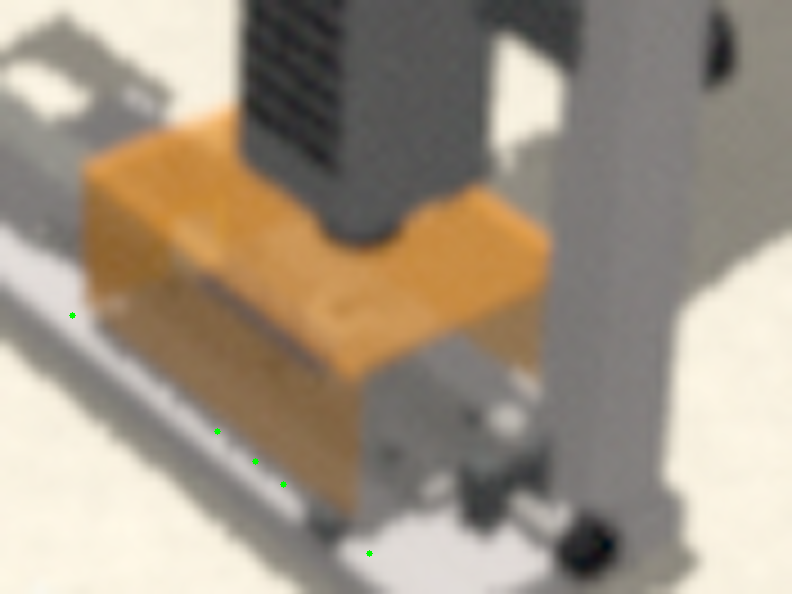

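The enlarged scene crop shows the coupon through the amber as a dark line from (205,280) to (325,370), so its front is near station x = 77. The stop itself can't be made out. The arm is stiff, about 20 N/mm, so I'll try a lighter grip that lets the stick slip before the force gets too high.

Emit:
{"api": "play_rows", "payload": {"plan": [[0,0,0,0,0,0],[0,0,0,0,0,0],[0,0,0,0,0,0]], "grip": 1.55}}

```text
clock: 19.37
tool_pos: [0.4583, -0.1667, 0.048]
orientation: [180.0, 0.0, -96.5]
force: [1.2, -2.2, -1.2]
opening: 0.0159
gripper_force: 23.8
```

Emit:
{"api": "play_rows", "payload": {"plan": [[0,0,0,0,0,0],[0,0,0,0,0,0],[0,0,0,0,0,0]], "grip": 1.58}}

```text
clock: 19.62
tool_pos: [0.4583, -0.1667, 0.048]
orientation: [180.0, 0.0, -96.5]
force: [1.1, -1.3, -0.6]
opening: 0.0162
gripper_force: 9.5
```

The grip force follows the commanded opening: 9.5 N per pad, so the stick slips at roughly 10 to 17 N. That caps the push, and I can feel forward in moderate steps.

Emit:
{"api": "play_rows", "payload": {"plan": [[-0.05,0,0,0,0,0],[-0.05,0,0,0,0,0],[-0.05,0,0,0,0,0]]}}

```text
clock: 19.87
tool_pos: [0.4585, -0.1654, 0.0481]
orientation: [180.0, -0.0, -96.5]
force: [0.9, -3.5, -0.2]
opening: 0.0159
gripper_force: 9.8
```

```bash
python3 - <<'E'
from h import *
st();sta()
E
```

```text
19.87 [ 0.4585 -0.1654  0.0481] [ 1.80e+02 -1.00e-02 -9.65e+01] F [ 0.91 -3.48 -0.17] op 0.0159
TCP st [-161.5   -0.8   48.1] tip x 18.5 F st [-3.36 -1.29 -0.17]
```

Emit:
{"api": "play_rows", "payload": {"plan": [[-0.05,0,0,0,0,0],[-0.05,0,0,0,0,0],[-0.05,0,0,0,0,0]], "grip": 1.585}}

```text
clock: 20.12
tool_pos: [0.4586, -0.1638, 0.0481]
orientation: [180.0, -0.0, -96.5]
force: [-0.1, -3.4, -0.3]
opening: 0.0159
gripper_force: 7.9
```

Emit:
{"api": "play_rows", "payload": {"plan": [[-0.05,0,0,0,0,0],[-0.05,0,0,0,0,0],[-0.05,0,0,0,0,0]]}}

```text
clock: 20.37
tool_pos: [0.4589, -0.1622, 0.0481]
orientation: [-180.0, 0.0, -96.5]
force: [0.8, -4.0, -0.3]
opening: 0.0157
gripper_force: 7.9
```

Emit:
{"api": "play_rows", "payload": {"plan": [[-0.05,0,0,0,0,0],[-0.05,0,0,0,0,0],[-0.05,0,0,0,0,0],[-0.05,0,0,0,0,0]]}}

```text
clock: 20.7
tool_pos: [0.4591, -0.1602, 0.048]
orientation: [180.0, 0.0, -96.5]
force: [0.6, -3.7, -1.0]
opening: 0.0159
gripper_force: 7.9
```

Emit:
{"api": "play_rows", "payload": {"plan": [[-0.05,0,0,0,0,0],[-0.05,0,0,0,0,0],[-0.05,0,0,0,0,0],[-0.05,0,0,0,0,0]]}}

```text
clock: 21.03
tool_pos: [0.4593, -0.1583, 0.0481]
orientation: [-180.0, 0.0, -96.5]
force: [-0.1, -3.8, -1.4]
opening: 0.0162
gripper_force: 8.0
```

```bash
python3 - <<'E'
from h import *
st();sta()
for c in('side','scene'):
    snapshot(c); pts(c,['stick','stick_grip','stick_tip'],k=1)
E
```

```text
21.03 [ 0.4593 -0.1583  0.0481] [-180.     0.   -96.5] F [-0.06 -3.8  -1.37] op 0.0162
TCP st [-154.3   -0.8   48.1] tip x 25.7 F st [-3.78 -0.36 -1.37]
side stick [([0.4711, -0.0979, 0.0317], 0.59)]
side stick_grip [([0.4577, -0.1585, 0.0493], 0.72)]
side stick_tip [([0.4794, 0.0199, 0.0415], 0.53)]
scene stick [([0.4669, -0.0937, 0.0368], 0.61)]
scene stick_grip [([0.6464, 0.3579, 0.0015], 0.46)]
scene stick_tip []
```

No slip so far: the stick's grip point still sits at the TCP. Continuing.

Emit:
{"api": "play_rows", "payload": {"plan": [[-0.05,0,0,0,0,0],[-0.05,0,0,0,0,0],[-0.05,0,0,0,0,0],[-0.05,0,0,0,0,0]]}}

```text
clock: 21.77
tool_pos: [0.4595, -0.1564, 0.0481]
orientation: [180.0, -0.0, -96.5]
force: [0.6, -4.2, -0.4]
opening: 0.016
gripper_force: 8.1
```

Emit:
{"api": "play_rows", "payload": {"plan": [[-0.05,0,0,0,0,0],[-0.05,0,0,0,0,0],[-0.05,0,0,0,0,0],[-0.05,0,0,0,0,0]]}}

```text
clock: 22.1
tool_pos: [0.4597, -0.1543, 0.0481]
orientation: [180.0, -0.0, -96.5]
force: [0.4, -3.5, -1.4]
opening: 0.0161
gripper_force: 8.0
```

Emit:
{"api": "play_rows", "payload": {"plan": [[-0.05,0,0,0,0,0],[-0.05,0,0,0,0,0],[-0.05,0,0,0,0,0],[-0.05,0,0,0,0,0]]}}

```text
clock: 22.43
tool_pos: [0.46, -0.1523, 0.0481]
orientation: [180.0, -0.0, -96.5]
force: [0.9, -3.6, 0.3]
opening: 0.0163
gripper_force: 8.0
```

Emit:
{"api": "play_rows", "payload": {"plan": [[-0.05,0,0,0,0,0],[-0.05,0,0,0,0,0],[-0.05,0,0,0,0,0],[-0.05,0,0,0,0,0]]}}

```text
clock: 22.77
tool_pos: [0.4602, -0.1503, 0.0481]
orientation: [180.0, -0.0, -96.5]
force: [0.4, -4.1, 0.4]
opening: 0.016
gripper_force: 8.0
```

Emit:
{"api": "play_rows", "payload": {"plan": [[-0.05,0,0,0,0,0],[-0.05,0,0,0,0,0],[-0.05,0,0,0,0,0],[-0.05,0,0,0,0,0]]}}

```text
clock: 23.1
tool_pos: [0.4604, -0.1483, 0.0481]
orientation: [180.0, 0.0, -96.5]
force: [0.9, -3.9, -1.3]
opening: 0.0164
gripper_force: 8.1
```

Emit:
{"api": "play_rows", "payload": {"plan": [[-0.05,0,0,0,0,0],[-0.05,0,0,0,0,0],[-0.05,0,0,0,0,0],[-0.05,0,0,0,0,0]]}}

```text
clock: 23.43
tool_pos: [0.4607, -0.1464, 0.0481]
orientation: [-180.0, -0.0, -96.5]
force: [0.1, -3.9, -0.4]
opening: 0.0159
gripper_force: 8.1
```

Emit:
{"api": "play_rows", "payload": {"plan": [[-0.05,0,0,0,0,0],[-0.05,0,0,0,0,0],[-0.05,0,0,0,0,0],[-0.05,0,0,0,0,0]]}}

```text
clock: 23.77
tool_pos: [0.4609, -0.1444, 0.0481]
orientation: [180.0, -0.0, -96.5]
force: [0.9, -4.6, -0.2]
opening: 0.0166
gripper_force: 8.1
```

Emit:
{"api": "play_rows", "payload": {"plan": [[-0.05,0,0,0,0,0],[-0.05,0,0,0,0,0],[-0.05,0,0,0,0,0],[-0.05,0,0,0,0,0]]}}

```text
clock: 24.1
tool_pos: [0.4604, -0.1432, 0.048]
orientation: [179.9, -0.1, -96.5]
force: [-1.4, -14.3, -0.4]
opening: 0.016
gripper_force: 10.0
```

```bash
python3 - <<'E'
from h import *
st();sta()
for c in('side','scene','wrist'):
    snapshot(c); pts(c,['stick','stick_grip','stick_tip'],k=1)
E
```

```text
24.1 [ 0.4604 -0.1432  0.048 ] [ 1.7992e+02 -7.0000e-02 -9.6480e+01] F [ -1.45 -14.34  -0.45] op 0.016
TCP st [-139.2   -0.2   48. ] tip x 40.8 F st [-14.41  -0.16  -0.45]
side stick [([0.4689, -0.081, 0.0336], 0.75)]
side stick_grip [([0.4607, -0.1417, 0.047], 0.48)]
side stick_tip [([0.4837, 0.0383, 0.0377], 0.58)]
scene stick [([0.4884, 0.0851, 0.2289], 0.63)]
scene stick_grip [([0.4617, -0.1407, 0.0488], 0.68)]
scene stick_tip []
wrist stick []
wrist stick_grip [([0.4598, -0.1408, 0.0446], 0.78)]
wrist stick_tip []
```

The force rose firmly to 14.3 N against the 4 N drag, so the coupon is on the stop at about 101 mm. Holding there.

Emit:
{"api": "play_rows", "payload": {"plan": [[0,0,0,0,0,0],[0,0,0,0,0,0],[0,0,0,0,0,0],[0,0,0,0,0,0],[0,0,0,0,0,0],[0,0,0,0,0,0],[0,0,0,0,0,0],[0,0,0,0,0,0]]}}

```text
clock: 25.37
tool_pos: [0.4603, -0.1432, 0.048]
orientation: [179.9, -0.1, -96.5]
force: [-0.9, -10.6, -0.5]
opening: 0.0164
gripper_force: 9.6
```

Emit:
{"api": "play_rows", "payload": {"plan": [[-0.03,0,0,0,0,0],[0,0,0,0,0,0],[0,0,0,0,0,0],[0,0,0,0,0,0],[0,0,0,0,0,0],[0,0,0,0,0,0],[0,0,0,0,0,0]]}}

```text
clock: 25.95
tool_pos: [0.4602, -0.1431, 0.048]
orientation: [179.9, -0.1, -96.5]
force: [-0.7, -13.0, 0.0]
opening: 0.016
gripper_force: 9.8
```

Emit:
{"api": "play_rows", "payload": {"plan": [[0.1,0,0,0,0,0],[0.1,0,0,0,0,0],[0,0,0,0,0,0],[0,0,0,0,0,0],[0,0,0,0,0,0]], "grip": 1.55}}

```text
clock: 26.37
tool_pos: [0.461, -0.1438, 0.048]
orientation: [180.0, 0.0, -96.5]
force: [-1.0, -0.7, -0.7]
opening: 0.0155
gripper_force: 23.8
```

Emit:
{"api": "play_rows", "payload": {"plan": [[0.5,0,0,0,0,0],[1,0,0,0,0,0],[1,0,0,0,0,0],[1,0,0,0,0,0],[1,0,0,0,0,0],[1,0,0,0,0,0],[1,0,0,0,0,0],[1,0,0,0,0,0],[1,0,0,0,0,0],[1,0,0,0,0,0],[1,0,0,0,0,0],[1,0,0,0,0,0],[1,0,0,0,0,0],[1,0,0,0,0,0],[1,0,0,0,0,0],[0.5,0,0,0,0,0],[0,0,0,0,0,0]], "grip": 0.5}}

```text
clock: 27.78
tool_pos: [0.4438, -0.2942, 0.048]
orientation: [180.0, -0.0, -96.6]
force: [-0.2, -0.2, -1.2]
opening: 0.0159
gripper_force: 30.0
```

Emit:
{"api": "play_rows", "payload": {"plan": [[0,0,-0.8,0,0,0],[0,0,-1.5,0,0,0],[0,0,-2,0,0,0],[0,0,-2,0,0,0],[0,0,-2,0,0,0],[0,0,-2,0,0,0],[0,0,-1,0,0,0],[0,0,0,0,0,-3.4],[0,0,0,0,0,-3.4],[0,0,0,0,0,-3.4],[0,0,0,0,0,-3.3],[0,0,0,0,0,0]]}}

```text
clock: 28.78
tool_pos: [0.4438, -0.2927, 0.1611]
orientation: [180.0, 0.0, -82.8]
force: [-0.1, 0.1, -1.0]
opening: 0.0155
gripper_force: 30.0
```

```bash
python3 - <<'E'
from h import *
st()
print(tool(np.array([.6505,-.2479,.06])-get_obs()['tool_pos']))
for c in('side','scene'):
    snapshot(c); pts(c,['coupon','coupon_tail','stick_tip','stick_grip'])
E
```

```text
28.78 [ 0.4438 -0.2927  0.1611] [ 1.800e+02  1.000e-02 -8.283e+01] F [-0.07  0.09 -0.97] op 0.0155
[ -1.86 -21.07  10.11]
side coupon []
side coupon_tail []
side stick_tip [([0.4228, -0.1139, 0.1525], 0.59)]
side stick_grip [([0.4448, -0.2896, 0.1625], 0.59)]
scene coupon [([0.439, -0.2318, 0.1475], 0.59)]
scene coupon_tail [([0.4757, -0.0054, -0.0027], 0.43)]
scene stick_tip [([0.4194, -0.116, 0.1507], 0.65), ([0.4771, 0.0077, 0.0544], 0.18)]
scene stick_grip []
```

Emit:
{"api": "play_rows", "payload": {"plan": [[-0.1,-1.1,0,0,0,0],[-0.2,-2.0,0,0,0,0],[-0.2,-2.0,0,0,0,0],[-0.2,-2.0,0,0,0,0],[-0.2,-2.0,0,0,0,0],[-0.2,-2.0,0,0,0,0],[-0.2,-2.0,0,0,0,0],[-0.2,-2.0,0,0,0,0],[-0.2,-2.0,0,0,0,0],[-0.16,-2.0,0,0,0,0],[0,-2.0,0,0,0,0],[0,0,1,0,0,0],[0,0,2,0,0,0],[0,0,2,0,0,0],[0,0,2,0,0,0],[0,0,1,0,0,0],[0,0,0,0,0,0],[0,0,0,0,0,0]]}}

```text
clock: 30.78
tool_pos: [0.6511, -0.249, 0.0808]
orientation: [179.9, -0.0, -83.0]
force: [0.5, 0.2, -0.1]
opening: 0.0158
gripper_force: 30.0
```

```bash
python3 - <<'E'
from h import *
st()
print(tool(np.array([.6505,-.2479,.0401])-get_obs()['tool_pos']))
s=save('wrist','w5'); pts('wrist',['rest','stick','stick_grip'],k=1)
for c in('side','scene'):
    snapshot(c); pts(c,['rest','stick','stick_tip','stick_grip'],k=1)
E
```

```text
30.78 [ 0.6511 -0.249   0.0808] [ 1.7994e+02 -1.0000e-02 -8.2990e+01] F [ 0.46  0.22 -0.06] op 0.0158
[-0.12  0.04  4.07]
wrist rest []
wrist stick []
wrist stick_grip [([0.6457, -0.2465, 0.0814], 0.86)]
side rest []
side stick [([0.4885, 0.0888, 0.2249], 0.59)]
side stick_tip [([0.6279, -0.0683, 0.0782], 0.79)]
side stick_grip [([0.6535, -0.2487, 0.08], 0.64)]
scene rest [([0.6421, -0.1846, 0.0005], 0.73)]
scene stick [([0.643, -0.1846, 0.0688], 0.63)]
scene stick_tip [([0.6243, -0.0693, 0.0698], 0.58)]
scene stick_grip [([0.6487, -0.2445, 0.0862], 0.56)]
```

View pics/w5.png

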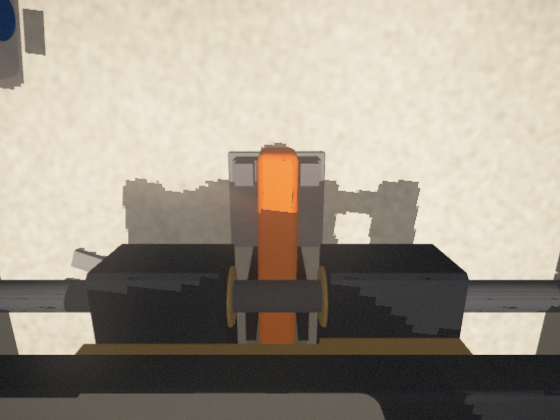

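The handle (columns 258 to 298) is centred over the rest plate (229 to 325) and parallel to it. I'll lower it 4 cm.

Emit:
{"api": "play_rows", "payload": {"plan": [[-0.1,0,0.5,0,0,0],[0,0.04,1,0,0,0],[0,0,0.8,0,0,0],[0,0,0.6,0,0,0],[0,0,0.5,0,0,0],[0,0,0.3,0,0,0],[0,0,0.2,0,0,0],[0,0,0.1,0,0,0],[0,0,0,0,0,0]]}}

```text
clock: 32.23
tool_pos: [0.6506, -0.248, 0.041]
orientation: [180.0, -0.0, -83.0]
force: [0.4, -0.0, -0.3]
opening: 0.0157
gripper_force: 30.0
```

Emit:
{"api": "play_rows", "payload": {"plan": [[0,0,0.05,0,0,0],[0,0,0.04,0,0,0],[0,0,0,0,0,0]]}}

```text
clock: 32.48
tool_pos: [0.6507, -0.248, 0.0404]
orientation: [-180.0, -0.0, -83.0]
force: [-0.0, -0.3, -0.7]
opening: 0.0161
gripper_force: 30.0
```

Emit:
{"api": "play_rows", "payload": {"plan": [[0,0,0,0,0,0],[0,0,0,0,0,0],[0,0,0,0,0,0],[0,0,0,0,0,0],[0,0,0,0,0,0],[0,0,0,0,0,0],[0,0,0,0,0,0],[0,0,0,0,0,0],[0,0,0,0,0,0],[0,0,0,0,0,0]], "grip": 5}}

```text
clock: 33.32
tool_pos: [0.6506, -0.248, 0.0401]
orientation: [180.0, -0.0, -83.0]
force: [0.2, 0.0, 0.1]
opening: 0.0498
gripper_force: 0.0
```

Emit:
{"api": "play_rows", "payload": {"plan": [[0,0,-0.5,0,0,0],[0,0,-1.5,0,0,0],[0,0,-2,0,0,0],[0,0,-2,0,0,0],[0,0,-2,0,0,0],[0,0,-2,0,0,0],[0,0,-2,0,0,0],[0,0,-2,0,0,0],[0,0,-1.5,0,0,0],[0,0,-0.1,0,0,0],[0,0,0,0,0,0],[0,0,0,0,0,0]]}}

```text
clock: 34.32
tool_pos: [0.6502, -0.2479, 0.1957]
orientation: [180.0, 0.0, -83.0]
force: [0.9, 0.2, -0.1]
opening: 0.05
gripper_force: 0.0
```

```bash
python3 - <<'E'
from h import *
st()
s=save('wrist','w6'); f=s['frame'].astype(int)
m=(f[...,0]>100)&(f[...,0]-f[...,2]>80)&(f[...,1]<130); m[250:]=0
v,u=np.nonzero(m); a=np.polyfit(v,u,1)
for vv in (v.min(),v.max()): print(vv,ray(s,np.polyval(a,vv),vv,.052))
pts('wrist',['stick','rest'],k=1)
for c in('side','scene'):
    snapshot(c); pts(c,['stick','stick_tip','stick_grip','coupon'],k=1)
E
```

```text
34.32 [ 0.6502 -0.2479  0.1957] [ 1.7998e+02  3.0000e-02 -8.3010e+01] F [ 0.91  0.18 -0.12] op 0.05
130 [ 0.65861559 -0.30749819  0.052     ]
245 [ 0.64646951 -0.21000851  0.052     ]
wrist stick [([0.6431, -0.1905, 0.0277], 0.7)]
wrist rest [([0.646, -0.1857, 0.0016], 0.91)]
side stick [([0.645, -0.1876, 0.0257], 0.57)]
side stick_tip [([0.6297, -0.0696, 0.0369], 0.94)]
side stick_grip [([0.6522, -0.2454, 0.0412], 0.94)]
side coupon []
scene stick [([0.6445, -0.1839, 0.025], 0.78)]
scene stick_tip [([0.6251, -0.0701, 0.0293], 0.77)]
scene stick_grip [([0.6516, -0.2473, 0.0426], 0.62)]
scene coupon []
```

The stick is back within 1 mm of where it started. Handing in.

```bash
python3 -c "
from plant import *
print(close_job())"
```

```text
the job is handed in; nothing more can be done
None
```

The coupon is on the end stop (about 101 mm past the throat), pressed for over a second at up to 14 N measured at the wrist. The stick is back in its rest within 1 mm, and I handed the job in at about 34 s; the pin and the coupon's final position couldn't be seen under the guard, and no verdict was returned.

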